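# Rock a sample carrier out of a microscope nest and lay it in the tray

## Task

The sample carrier sits flush in the recess of the microscope stand, with no room for fingers around it: reach in under the lens, press its yellow-marked end down so that the carrier rocks and its other end stands up, then take it by the raised end and lift it out. Set it down in the blue tray, wholly inside the rim, standing level on its feet with the sample side up, and let go. Do not drop it, do not bump the lens, and leave the jar, the slide box and the dish where they are.

Things in the scene. Friction and masses are not known exactly. Their poses are not given: they have to be found in the camera images.
- carrier: Sample carrier, 0.13 kg: aluminium plate 96 (x) x 50 (y) x 7 mm on two feet, a yellow strip across its +x end, a blue sample with copper dies on top. Origin: centre of the 96 x 50 outline, at the feet's undersides; z up. Plate's underside at z=18, top at z=25 mm. It stands level on keel and heel, or rocked by 22 deg on keel and yellow end (unmarked end up), and stays in either.
- carrier_keel (a point): Keel's lower +x edge, on which the carrier rocks, at (3, 0, 0) mm in its frame. Feet are cross ribs 4 mm thick, 40 mm wide (y), 18 mm high: keel at x=-1..3, heel at x=-46..-42 mm; none under the yellow end. Centre of mass: 4 mm to the -x side of this edge, 21 mm up. Pressing the yellow end (1 to 2 N) rocks it; past about 11 deg it goes on by itself.
- carrier_toe (a point): Where to press: top of the carrier in the middle of the 12 mm wide yellow strip, at (40, 0, 25) mm in the carrier's frame. It sinks about 15 mm as the carrier rocks.
- carrier_heel (a point): Where to grip once raised: inside the plate's unmarked end, at (-40, 0, 21.5) mm in the carrier's frame. Pinch across the 50 mm width (carrier's y). Raised, the end's underside is about 10 mm and its top 17 mm above the stand's top.
- microscope: White fixed microscope stand, base block x=-85..155, y=-90..90 mm, flat top at z=31 mm. Origin on the bench below the recess; z up, x towards the end under the lens (carrier's x is along it within 2 deg). Pillar 26 mm thick at (125, 55) mm, 315 mm high, collar 44 mm; from it an arm 24 mm thick at z=252 mm holds the lens.
- nest (a point): Centre of the recess floor, at (2, 0, 6) mm in the stand's frame. The recess is 108 (x) x 55 (y) mm and 25 mm deep, its floor flat and level. The carrier lies in it flush with the stand's top, gaps 2.5 mm at the sides, 1 to 3 mm at the unmarked end, 9 to 11 mm at the yellow end.
- lens: Lens barrel fixed to the stand, upright, 52 mm in diameter, 145 mm tall, above the yellow end. Origin: centre of its lower face, at (54, 0, 180) mm in the stand's frame. An upright gripper has no room over the yellow end: lean the tool 30 to 45 deg, hand towards the stand's -x side.
- tray: Blue open tray fixed to the bench, 190 (x) x 140 (y) x 16 mm outside, walls 4 mm thick. Origin: centre of its underside, z up.
- tray_in (a point): Centre of the tray's flat inner floor, 4 mm above the bench.
- jar: Bystander: amber jar, 48 mm in diameter, 65 mm high; origin centre of underside.
- slide_box: Bystander: white slide box 90 x 70 x 35 mm; origin centre of underside.
- dish: Bystander: white open dish, 90 mm in diameter, 22 mm high; origin centre of underside.
Mind the look-alikes: they are no part of the job. What is shaped like the carrier but turquoise is not meant.

How it is judged:
By the outcome, as a careful person would: the job done as asked, in the order asked, and still so for the second after the job is handed in, with the robot touching nothing.
It also fails if it takes over 72 s, if anything falls off the work surface, if the arm or the gripper's body presses on something with over 40 N, if the wrist force passes 120 N, or if a joint passes its speed limit or range.

## Robot

A 6-joint arm with a two-finger parallel gripper is mounted at the origin on the work surface. World frame = base frame: x ahead of the robot, y to its left, z up, the work surface at z = 0. Lengths are in m, angles in rad, forces in N, time in s.
With the tool pointing down it reaches from about 0.225 to 0.875 m from the base axis. Payload 3.4 kg.
Tool frame: the origin (TCP) lies midway between the tips of the shut fingers; the grasp point (between the pads) lies 19 mm behind it; x points along the fingers, y is the direction in which the jaws open and shut, and the axes are right-handed (so a half turn about x gives the same grasp; the last joint's range is limited). The gripper opens to 85 mm and grips with 20 to 120 N. Pads are 22 mm wide; open, the fingers measure 114 mm over their backs; the gripper's body (76 mm by 85 mm) begins 54 mm behind the grasp point. The pads swing forward as they close: fully open they stand 13 mm farther back than shut.
Start: joints at [-1.465, 0.276, 1.505, -0, 1.361, -0.121], TCP at [0.129, -0.56, 0.231] pointing down, gripper open.
Joint ranges: [-2.89, 2.89], [-0.75, 2.08], [0.22, 2.7], [-1.18, 4.32], [0.11, 2.71], [-2.7, 2.7]. Speed limits (rad/s): [2.57, 2.57, 3.14, 3.14, 3.14, 3.14].

## Interface

Orientations are given as a unit quaternion [w, x, y, z].
In Python, from station import robot, read_camera, order gives the robot as it stands.
- The arm moves only by the tool apply_moves, never from a script. Its argument "plan" is one flat list of numbers, 7 for each row, row after row: the shift along the tool's x, y, z in cm, then the turn, a rotation vector about the tool's x, y, z in rad, then the closure in counts, from 0 (fully open) to 255 (shut). In form: [tx, ty, tz, wx, wy, wz, gripper, tx, ty, tz, wx, wy, wz, gripper, ...]. A call has exactly 10 rows; each row is the pose to reach, as a shift and turn from the pose commanded when the call began, along the tool's axes at that moment; what a row does not reach only later rows make up. A row lasts 1/8 s, in which the tool goes at most 62.5 mm and 10.7 degrees, less where a joint would pass 70% of its speed; a pose out of reach is approached as far as the arm can. A call with a gripper value outside its range is refused whole. The fingers move at their own pace and stop on an object; "force" is the grip in N (left out, the last holds). Time passes only in rows, so rows that repeat a pose let the fingers close, or fill a call up. It gives the time, the measured TCP pose, the force and the opening at its end, in the units of the state.
- robot.get_obs(): the state, without advancing time (a new reading comes with each control period).
- read_camera(name): name is "scene" or "top"; returns a dict with "pixels" (480x640x3 uint8, red, green, blue), "depth" (480x640 float32, m along the optical axis (not along the pixel's ray), 0 where there is no reading), "vfov" (degrees; the focal length in pixels is half the picture's height over the tangent of half this angle, whatever the lens; pixels are square), "cx", "cy" (the principal point, pixels), "R" (3x3) and "t" (3): a world point X has camera coordinates R X + t. Camera axes: x right, y down, z forward; pixel columns grow to the right and rows downward; lengths in m; the calibration is good to about 2 mm. A picture is of the moment at which its call begins.
- order.close_job(): hands the job in, once; it reports no verdict.
The state is a dict: "clock": time; "joint_positions": joint angles; "dq": joint speeds; "joint_torque": joint torques, N m; "tool_pos": TCP position; "orientation": TCP orientation; "ft_force": force on the tool from outside, world axes, zero at the start; "torque": the same for the moment, N m; "width": opening from 0.0 (shut) to 1.0 (fully open).
Only numpy, scipy, OpenCV 4.12 (cv2) and the standard library are available. Lean on these libraries where they do the work, as an engineer would, in place of code of your own. Each camera call takes 0.05 s, during which the arm holds its last target.

## Working session

There is one attempt and no reset: what is moved stays moved. The work goes in short steps, Python scripts to look and compute and a tool call to move; the robot and the scene stay as the last step left them, time stands still between calls to the robot, and variables do not carry over. Pictures are saved under pics/ and viewed, and the job is handed in when it is done.

Besides the shell and the picture viewer there is one more tool, called after ">>>" as name(argument=value, ...) on one line, values as JSON. apply_moves: Moves the arm, as the interface text tells. Its arguments: {"type":"object","properties":{"plan":{"type":"array","items":{"type":"number"}},"force":{"type":"number"}},"required":["plan"]}

```bash
ls; mkdir -p pics; python3 - <<'E'
from station import robot, read_camera, order
import cv2,numpy as np
print(robot.get_obs())
for n in("scene","top"):
    c=read_camera(n); np.savez(f'pics/{n}0.npz',**c)
    cv2.imwrite(f'pics/{n}0.png',c['pixels'][:,:,::-1]); print(n,c['vfov'],c['cx'],c['cy'],c['R'],c['t'])
E
```

```text
pics
{'clock': 0.0, 'joint_positions': array([-1.46500535e+00,  2.76578465e-01,  1.50615651e+00, -4.08311760e-06,
        1.36068264e+00, -1.21021065e-01]), 'dq': array([-0.00042307, -0.00024918, -0.00046544,  0.00064369, -0.00042107,
        0.00221183]), 'joint_torque': array([ 1.05314706e-03, -4.16774333e+01, -2.45803142e+01, -3.35227833e-04,
        1.05753084e-02, -5.31011480e-06]), 'tool_pos': array([ 0.12922611, -0.55974054,  0.23043982]), 'orientation': array([ 0.07937344,  0.7025678 ,  0.08066387, -0.7025608 ]), 'ft_force': array([-0.18787159,  0.19806496, -0.43445409]), 'torque': array([0.01797629, 0.00843137, 0.01423684]), 'width': 0.9989957530380045}
scene 57.415492312784245 314.77224776012844 233.70810502314262 [[ 0.05400124  0.9985235   0.00588941]
 [ 0.75621401 -0.03704378 -0.65327493]
 [-0.65209221  0.03973131 -0.75709787]] [-0.01862097 -0.31980029  1.43134947]
top 48.378164924669846 320.26836827267033 243.56139386172927 [[ 0.01445585 -0.99988839 -0.00377246]
 [-0.98991375 -0.01377967 -0.1409996 ]
 [ 0.14093188  0.00577268 -0.99000247]] [0.00254416 0.55787656 1.5932635 ]
```

View pics/scene0.png

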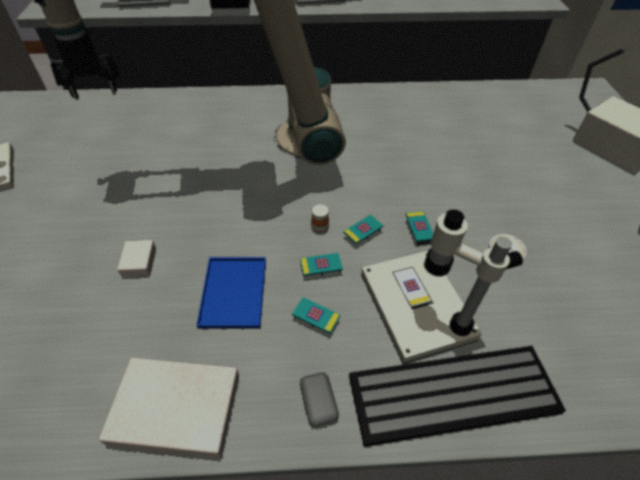

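View pics/top0.png

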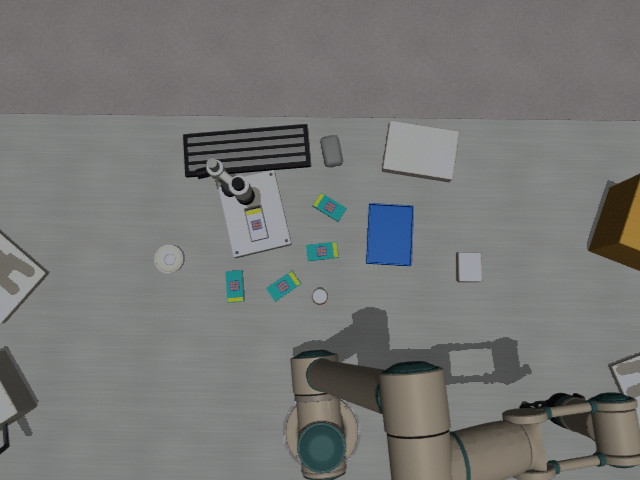

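```bash
cat > h.py <<'E'
import numpy as np,cv2
from scipy.spatial.transform import Rotation as Ro
def F(c): return 240/np.tan(np.radians(float(c['vfov']))/2)
def ray(c,uv,z):
    uv=np.atleast_2d(np.asarray(uv,float)); f=F(c)
    d=np.c_[(uv[:,0]-c['cx'])/f,(uv[:,1]-c['cy'])/f,np.ones(len(uv))]@c['R']
    o=-c['R'].T@c['t']
    return o+d*((z-o[2])/d[:,2])[:,None]
def proj(c,X):
    X=np.atleast_2d(X); p=X@c['R'].T+c['t']; f=F(c)
    return np.c_[p[:,0]/p[:,2]*f+c['cx'],p[:,1]/p[:,2]*f+c['cy']]
def cloud(c):
    v,u=np.mgrid[:480,:640]; d=c['depth']; f=F(c)
    P=np.stack([(u-c['cx'])/f*d,(v-c['cy'])/f*d,d],-1)
    return (P-c['t'])@c['R']
E
python3 - <<'E'
import numpy as np,cv2
from h import *
for n,(x0,y0,x1,y1) in dict(scene=(340,190,540,370),top=(150,140,310,270)).items():
    c=np.load(f'pics/{n}0.npz'); im=c['pixels'][y0:y1,x0:x1,::-1]
    s=min(800/(x1-x0),600/(y1-y0)); s=int(s); print(n,s)
    cv2.imwrite(f'pics/{n}0z.png',cv2.resize(im,None,fx=s,fy=s,interpolation=cv2.INTER_CUBIC))
    P=cloud(c); d=c['depth']
    print('table z',[P[v,u].round(4) for v,u in ((300,300),(220,280),(250,200))])
E
```

```text
scene 3
table z [array([ 0.6399, -0.0497,  0.0238]), array([ 0.368 , -0.0957, -0.0012]), array([ 0.4645, -0.299 ,  0.0017])]
top 4
table z [array([0.3866, 0.0706, 0.0023]), array([0.6309, 0.1361, 0.0305]), array([ 0.5389,  0.3886, -0.0086])]
```

View pics/scene0z.png

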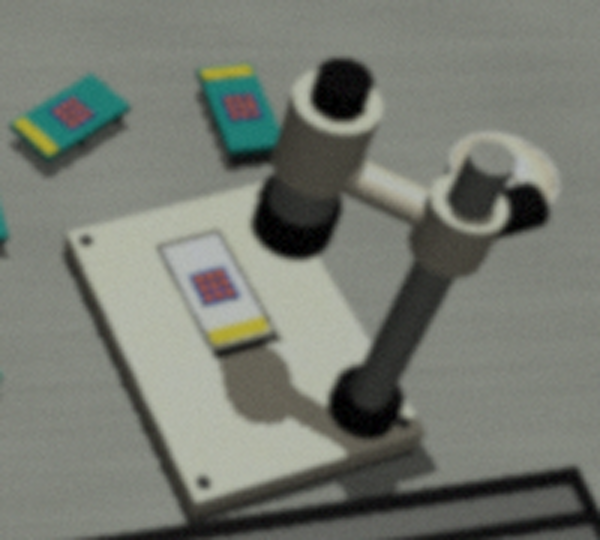

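View pics/top0z.png

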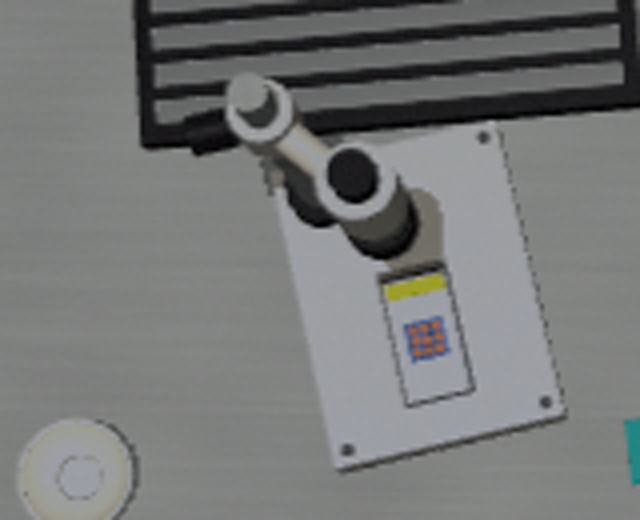

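```bash
python3 - <<'E'
import numpy as np,cv2
from h import *
def show(n,box):
    c=np.load(f'pics/{n}0.npz'); hsv=cv2.cvtColor(c['pixels'],cv2.COLOR_RGB2HSV); g=c['pixels'].astype(int)
    x0,y0,x1,y1=box; m0=np.zeros((480,640),bool); m0[y0:y1,x0:x1]=1
    H,S,V=[hsv[...,i].astype(int) for i in range(3)]
    for nm,m in dict(yellow=(H>20)&(H<38)&(S>110),sample=(S>60)&((H>100)|(H<18))).items():
        m=(m&m0).astype(np.uint8); k,l,st,ce=cv2.connectedComponentsWithStats(m)
        for i in range(1,k):
            if st[i,4]>15:
                p=ray(c,ce[i],.031)[0]; r=cv2.minAreaRect(np.argwhere(l==i)[:,::-1].astype(np.float32))
                b=ray(c,cv2.boxPoints(r),.031)[:,:2]
                print(n,nm,ce[i].round(1),st[i,4],p.round(4),'sides',np.linalg.norm(b-np.roll(b,1,0),axis=1).round(3))
    bl=((H>105)&(H<128)&(S>150)&(V>60)).astype(np.uint8); k,l,st,ce=cv2.connectedComponentsWithStats(bl); i=1+st[1:,4].argmax()
    r=cv2.minAreaRect(np.argwhere(l==i)[:,::-1].astype(np.float32)); b=ray(c,cv2.boxPoints(r),.016)
    cn=cv2.approxPolyDP(max(cv2.findContours((l==i).astype(np.uint8),0,2)[0],key=cv2.contourArea),5,True)[:,0]
    print(n,'tray',ray(c,ce[i],.008).round(4)); print(cn.tolist(),ray(c,cn,.016).round(4).tolist())
show('scene',(380,250,450,320)); show('top',(240,200,275,250))
c=np.load('pics/top0.npz')
z=lambda l:np.array(l)/4.+np.array([150,140])-.375
L=z([(340,470),(567,415),(498,125)]); P=ray(c,L,.031)[:,:2]; print(P, np.linalg.norm(np.diff(P,axis=0),axis=1))
C=z([(380,278),(443,264),(474,391),(408,406)]); Q=ray(c,C,.031)[:,:2]; print('carrier',Q,np.linalg.norm(Q-np.roll(Q,-1,0),axis=1))
c=np.load('pics/scene0.npz')
z=lambda l:np.array(l)/3.+np.array([340,190])-.33
C=z([(160,247),(218,231),(272,325),(214,348)]); Q=ray(c,C,.031)[:,:2]; print('carrier',Q,np.linalg.norm(Q-np.roll(Q,-1,0),axis=1))
L=z([(68,232),(195,508),(420,435)]); P=ray(c,L,.031)[:,:2]; print(P, np.linalg.norm(np.diff(P,axis=0),axis=1))
E
```

```text
scene yellow [419.1 299.9] 80 [0.6577 0.2184 0.031 ] sides [0.011 0.045 0.011 0.044]
scene sample [434.6 267.9] 53 [0.5711 0.2741 0.031 ] sides [0.034 0.027 0.035 0.026]
scene sample [410.9 285. ] 91 [0.6168 0.2079 0.031 ] sides [0.025 0.025 0.025 0.025]
scene tray [[ 0.602  -0.2067  0.008 ]]
[[210, 258], [198, 326], [259, 326], [264, 259]] [[0.5028, -0.2674, 0.016], [0.6902, -0.2745, 0.016], [0.6969, -0.1414, 0.016], [0.5125, -0.1344, 0.016]]
top yellow [253.2 211.3] 49 [0.6571 0.2197 0.031 ] sides [0.011 0.043 0.011 0.043]
top sample [256.4 224.1] 74 [0.617  0.2087 0.031 ] sides [0.031 0.031 0.031 0.031]
top tray [[ 0.5943 -0.2053  0.008 ]]
[[370, 203], [366, 262], [410, 265], [412, 206]] [[0.6917, -0.1434, 0.016], [0.5057, -0.1313, 0.016], [0.4983, -0.2668, 0.016], [0.6839, -0.2748, 0.016]]
[[0.51338897 0.27219629]
 [0.55834165 0.09929577]
 [0.78704955 0.15842905]] [0.17864863 0.23622881]
carrier [[0.66362997 0.24671315]
 [0.67537281 0.19817106]
 [0.57599869 0.17128718]
 [0.56362863 0.22171979]] [0.04994225 0.10294639 0.05192752 0.10307733]
carrier [[0.57806355 0.17274052]
 [0.56481144 0.22166941]
 [0.65397042 0.24486155]
 [0.67164901 0.19716183]] [0.05069176 0.09212599 0.05087038 0.09671937]
[[0.55985014 0.10198016]
 [0.7959376  0.15932948]
 [0.74975582 0.32914988]] [0.24295315 0.17598785]
```

```bash
cat >> h.py <<'E'
YAW=np.radians(14.2)
U=np.array([np.cos(YAW),np.sin(YAW),0]);V=np.array([-np.sin(YAW),np.cos(YAW),0]);Z=np.array([0,0,1.])
CO=np.array([.6182,.2089,0])   # carrier origin xy
def carr(x,y,z): return CO+U*x/1000+V*y/1000+Z*z/1000   # z above bench, mm
def rot(lean,s,U=U):
    l=np.radians(lean); a=np.sin(l)*U-np.cos(l)*Z; y=s*np.cross(Z,U); return np.c_[a,y,np.cross(a,y)]
def rel(o,p,R):
    q=o['orientation']; R0=Ro.from_quat([q[1],q[2],q[3],q[0]]).as_matrix()
    return (100*R0.T@(p-o['tool_pos'])).round(2), Ro.from_matrix(R0.T@R).as_rotvec().round(3)
def st(o):
    q=o['orientation']; R0=Ro.from_quat([q[1],q[2],q[3],q[0]]).as_matrix()
    print('t',round(o['clock'],2),'tcp',o['tool_pos'].round(4),'q',o['joint_positions'].round(3),'F',o['ft_force'].round(2),'w',round(o['width'],3)); print(R0.round(3))
    d=o['tool_pos']-CO; print('in carrier mm',(1000*np.array([d@U,d@V,d[2]])).round(1))
E
python3 - <<'E'
from h import *
from station import robot
o=robot.get_obs(); st(o)
for s in (1,-1):
    for l in (40,): print(s,rel(o,carr(-32,0,280),rot(l,s)))
E
```

```text
t 0.1 tcp [ 0.1292 -0.5598  0.2305] q [-1.465  0.277  1.506  0.     1.361 -0.121] F [-0.13  0.28  0.16] w 1.0
[[-0.     0.225 -0.974]
 [ 0.002 -0.974 -0.225]
 [-1.    -0.002 -0.   ]]
in carrier mm [-662.6 -625.3  230.5]
1 (array([ -4.83, -63.85, -61.73]), array([ 2.933, -0.009, -1.067]))
-1 (array([ -4.83, -63.85, -61.73]), array([-0.021,  0.698, -0.006]))
```

>>> apply_moves(plan=[-4.8, -6.4, -6.2, 0, 0.07, 0, 255, -4.8, -12.8, -12.3, 0, 0.14, 0, 255, -4.8, -19.2, -18.5, 0, 0.21, 0, 255, -4.8, -25.5, -24.7, 0, 0.28, 0, 255, -4.8, -31.9, -30.9, 0, 0.35, 0, 255, -4.8, -38.3, -37.0, 0, 0.42, 0, 255, -4.8, -44.7, -43.2, 0, 0.49, 0, 255, -4.8, -51.1, -49.4, -0.01, 0.56, 0, 255, -4.8, -57.5, -55.6, -0.02, 0.63, 0, 255, -4.8, -63.8, -61.7, -0.02, 0.7, 0, 255])

```text
clock: 1.35
tool_pos: [0.4477, -0.0307, 0.2789]
orientation: [0.054, 0.901, 0.109, -0.417]
ft_force: [1.2, 0.2, -0.6]
width: -0.001
```

```bash
python3 - <<'E'
from h import *
from station import robot
o=robot.get_obs(); st(o)
print(rel(o,carr(-32,0,280),rot(40,-1)))
E
```

```text
t 1.35 tcp [ 0.4477 -0.0307  0.2789] q [-0.673 -0.251  2.142  0.704  0.905  0.302] F [ 1.22  0.19 -0.57] w -0.001
[[ 0.629  0.241 -0.74 ]
 [ 0.15  -0.971 -0.188]
 [-0.763  0.007 -0.646]]
in carrier mm [-224.1 -190.5  278.9]
(array([ 12.17, -19.13, -14.76]), array([ 0.001, -0.005, -0.008]))
```

>>> apply_moves(plan=[2.4, -3.8, -3.0, 0, 0, 0, 255, 4.9, -7.7, -5.9, 0, 0, 0, 255, 7.3, -11.5, -8.9, 0, 0, 0, 255, 9.7, -15.3, -11.8, 0, 0, 0, 255, 12.2, -19.1, -14.8, 0, 0, 0, 255, 12.2, -19.1, -14.8, 0, 0, 0, 255, 12.2, -19.1, -14.8, 0, 0, 0, 255, 12.2, -19.1, -14.8, 0, 0, 0, 255, 12.2, -19.1, -14.8, 0, 0, 0, 255, 12.2, -19.1, -14.8, 0, 0, 0, 255])

```text
clock: 2.6
tool_pos: [0.5869, 0.1989, 0.2797]
orientation: [0.054, 0.9, 0.109, -0.418]
ft_force: [-0.0, 0.3, -1.1]
width: 0.003
```

```bash
python3 - <<'E'
from h import *
from station import robot, read_camera
o=robot.get_obs(); st(o)
p=carr(45,0,50); a=rot(40,-1)[:,0]
print(rel(o,p-a*.1,rot(40,-1)),rel(o,p,rot(40,-1)),rel(o,carr(45,0,39),rot(40,-1)))
c=read_camera('scene'); cv2.imwrite('pics/s1.png',cv2.resize(c['pixels'][100:370,300:600,::-1],None,fx=2.2,fy=2.2))
E
```

```text
t 2.6 tcp [0.5869 0.1989 0.2797] q [0.201 0.014 1.925 0.046 0.502 1.494] F [-0.04  0.26 -1.1 ] w 0.003
[[ 0.627  0.241 -0.741]
 [ 0.15  -0.97  -0.189]
 [-0.765  0.007 -0.645]]
in carrier mm [-32.8  -2.1 279.7]
(array([12.58, -0.31,  8.83]), array([ 0.001, -0.002, -0.008])) (array([22.58, -0.39,  8.85]), array([ 0.001, -0.002, -0.008])) (array([23.42, -0.4 ,  9.56]), array([ 0.001, -0.002, -0.008]))
```

View pics/s1.png

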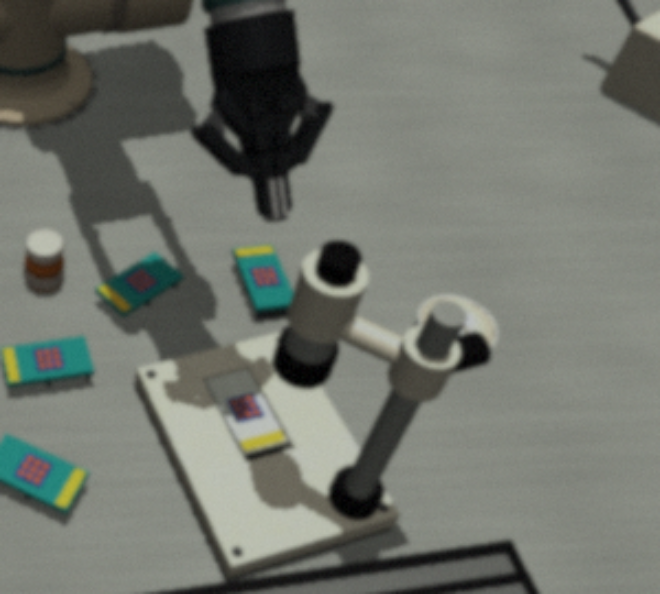

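>>> apply_moves(plan=[0, 0, 4.4, 0, 0, 0, 255, 0, -0.1, 8.8, 0, 0, 0, 255, 3, -0.2, 8.8, 0, 0, 0, 255, 6, -0.3, 8.8, 0, 0, -0.01, 255, 9, -0.3, 8.8, 0, 0, -0.01, 255, 12, -0.3, 8.8, 0, 0, -0.01, 255, 15, -0.3, 8.8, 0, 0, -0.01, 255, 17, -0.3, 8.8, 0, 0, -0.01, 255, 19, -0.4, 8.8, 0, 0, -0.01, 255, 20, -0.4, 8.8, 0, 0, -0.01, 255])

```text
clock: 3.9
tool_pos: [0.6467, 0.2116, 0.0872]
orientation: [0.045, 0.892, 0.131, -0.43]
ft_force: [0.1, 0.4, 0.4]
width: -0.0
```

```bash
python3 - <<'E'
from h import *
from station import robot, read_camera
o=robot.get_obs(); st(o)
for z in (50,42,38,34,30,26): print(z,rel(o,carr(45,0,z),rot(40,-1)))
c=read_camera('scene'); cv2.imwrite('pics/s2.png',cv2.resize(c['pixels'][180:370,340:540,::-1],None,fx=3,fy=3))
E
```

```text
t 3.9 tcp [0.6467 0.2116 0.0872] q [0.162 0.349 2.075 1.131 0.107 0.372] F [0.06 0.42 0.39] w -0.0
[[ 0.595  0.273 -0.756]
 [ 0.195 -0.962 -0.194]
 [-0.779 -0.032 -0.626]]
in carrier mm [28.3 -4.4 87.2]
50 (array([ 3.97, -0.27,  1.02]), array([0.002, 0.022, 0.043]))
42 (array([ 4.59, -0.24,  1.52]), array([0.002, 0.022, 0.043]))
38 (array([ 4.9 , -0.23,  1.77]), array([0.002, 0.022, 0.043]))
34 (array([ 5.21, -0.22,  2.02]), array([0.002, 0.022, 0.043]))
30 (array([ 5.53, -0.21,  2.27]), array([0.002, 0.022, 0.043]))
26 (array([ 5.84, -0.19,  2.53]), array([0.002, 0.022, 0.043]))
```

View pics/s2.png

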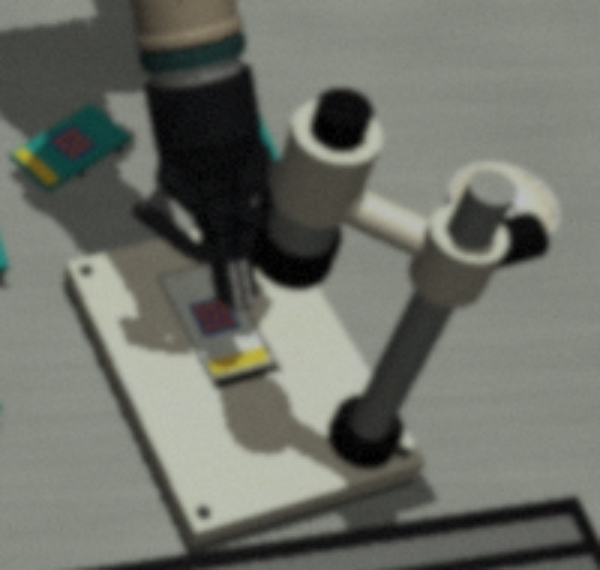

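```bash
python3 - <<'E'
from h import *
from station import robot, read_camera
o=robot.get_obs(); st(o)
for x,z in ((28,95),): print(z,rel(o,carr(x,0,z),rot(28,-1)))
E
```

```text
t 3.95 tcp [0.6453 0.2118 0.0862] q [0.162 0.35  2.078 1.14  0.107 0.365] F [-0.83 -0.12 -0.9 ] w -0.002
[[ 0.594  0.273 -0.757]
 [ 0.196 -0.961 -0.193]
 [-0.781 -0.033 -0.624]]
in carrier mm [27.  -3.9 86.2]
95 (array([-0.61, -0.41, -0.63]), array([ 0.006, -0.185,  0.044]))
```

>>> apply_moves(plan=[-0.5, 0, -0.2, 0, -0.03, 0, 255, -0.8, -0.1, -0.3, 0, -0.06, 0, 255, -0.8, -0.2, -0.4, 0, -0.1, 0.01, 255, -0.8, -0.3, -0.5, 0, -0.13, 0.02, 255, -0.7, -0.4, -0.6, 0, -0.16, 0.03, 255, -0.6, -0.4, -0.6, 0, -0.19, 0.04, 255, -0.6, -0.4, -0.6, 0, -0.19, 0.04, 255, -0.6, -0.4, -0.6, 0, -0.19, 0.04, 255, -0.6, -0.4, -0.6, 0, -0.19, 0.04, 255, -0.6, -0.4, -0.6, 0, -0.19, 0.04, 255])

```text
clock: 5.2
tool_pos: [0.6447, 0.2158, 0.096]
orientation: [0.066, 0.849, 0.109, -0.512]
ft_force: [0.0, -0.1, -0.1]
width: -0.001
```

```bash
python3 - <<'E'
from h import *
from station import robot, read_camera
o=robot.get_obs(); st(o)
for z in (50,42,38,34,30,26): print(z,rel(o,carr(46,0,z),rot(28,-1)))
E
```

```text
t 5.2 tcp [0.6447 0.2158 0.096 ] q [0.21  0.348 1.898 0.051 0.411 1.484] F [ 0.05 -0.11 -0.14] w -0.001
[[ 0.451  0.253 -0.856]
 [ 0.117 -0.968 -0.224]
 [-0.885  0.001 -0.466]]
in carrier mm [27.3  0.2 96. ]
50 (array([4.94, 0.03, 0.5 ]), array([0.007, 0.004, 0.003]))
42 (array([5.65, 0.03, 0.87]), array([0.007, 0.004, 0.003]))
38 (array([6.  , 0.02, 1.06]), array([0.007, 0.004, 0.003]))
34 (array([6.36, 0.02, 1.24]), array([0.007, 0.004, 0.003]))
30 (array([6.71, 0.02, 1.43]), array([0.007, 0.004, 0.003]))
26 (array([7.06, 0.02, 1.62]), array([0.007, 0.004, 0.003]))
```

>>> apply_moves(plan=[1, 0, 0.1, 0, 0, 0, 255, 2, 0, 0.2, 0, 0, 0, 255, 3, 0, 0.3, 0, 0, 0, 255, 4, 0, 0.4, 0, 0, 0, 255, 4.9, 0, 0.5, 0, 0, 0, 255, 5.2, 0, 0.7, 0, 0, 0, 255, 5.6, 0, 0.9, 0, 0, 0, 255, 5.6, 0, 0.9, 0, 0, 0, 255, 5.6, 0, 0.9, 0, 0, 0, 255, 5.6, 0, 0.9, 0, 0, 0, 255])

```text
clock: 6.45
tool_pos: [0.6627, 0.2206, 0.0429]
orientation: [0.066, 0.85, 0.109, -0.512]
ft_force: [0.1, -0.7, -0.3]
width: 0.005
```

```bash
python3 - <<'E'
from h import *
from station import robot, read_camera
o=robot.get_obs(); st(o)
for x,z in ((46,38),(46,34),(47,30),(48,26),(49,23),(48,26),(47,35),(45,45)): print(x,z,rel(o,carr(x,0,z),rot(28,-1)))
for n in('scene','top'):
  c=read_camera(n); cv2.imwrite(f'pics/{n}3.png',cv2.resize(c['pixels'][180:370,340:540,::-1] if n=='scene' else c['pixels'][140:270,150:310,::-1],None,fx=3,fy=3))
E
```

```text
t 6.45 tcp [0.6627 0.2206 0.0429] q [0.212 0.442 1.915 0.067 0.299 1.467] F [ 0.14 -0.65 -0.34] w 0.005
[[ 0.452  0.253 -0.855]
 [ 0.117 -0.967 -0.224]
 [-0.884  0.001 -0.467]]
in carrier mm [46.   0.4 42.9]
46 38 (array([0.43, 0.04, 0.23]), array([0.007, 0.003, 0.003]))
46 34 (array([0.78, 0.04, 0.42]), array([0.007, 0.003, 0.003]))
47 30 (array([1.18, 0.04, 0.51]), array([0.007, 0.003, 0.003]))
48 26 (array([1.58, 0.04, 0.61]), array([0.007, 0.003, 0.003]))
49 23 (array([1.9 , 0.04, 0.66]), array([0.007, 0.003, 0.003]))
48 26 (array([1.58, 0.04, 0.61]), array([0.007, 0.003, 0.003]))
47 35 (array([0.74, 0.04, 0.28]), array([0.007, 0.003, 0.003]))
45 45 (array([-0.24,  0.04, -0.01]), array([0.007, 0.003, 0.003]))
```

View pics/scene3.png

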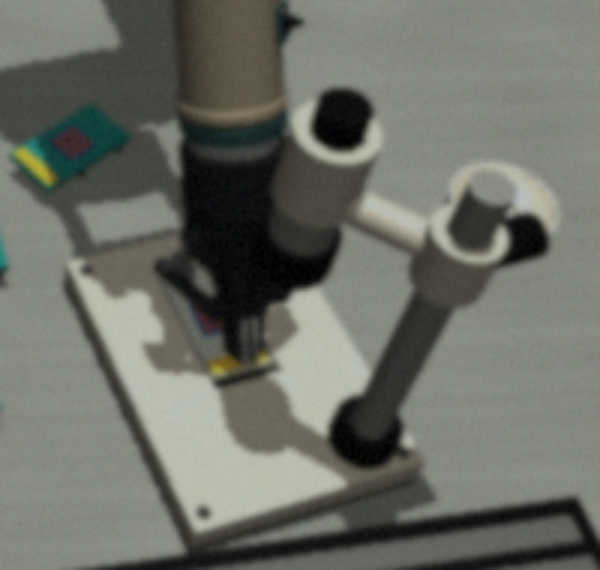

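>>> apply_moves(plan=[0.1, 0, 0.1, 0, 0, 0, 255, 0.2, 0, 0.1, 0, 0, 0, 255, 0.3, 0, 0.2, 0, 0, 0, 255, 0.4, 0, 0.2, 0, 0, 0, 255, 0.5, 0, 0.3, 0, 0, 0, 255, 0.6, 0, 0.3, 0, 0, 0, 255, 0.7, 0, 0.4, 0, 0, 0, 255, 0.8, 0, 0.4, 0, 0, 0, 255, 0.8, 0, 0.4, 0, 0, 0, 255, 0.8, 0, 0.4, 0, 0, 0, 255])

```text
clock: 7.8
tool_pos: [0.6627, 0.2206, 0.0335]
orientation: [0.066, 0.849, 0.109, -0.512]
ft_force: [-0.6, 0.6, 0.2]
width: -0.0
```

```bash
python3 - <<'E'
from h import *
from station import robot, read_camera
o=robot.get_obs(); st(o)
for x,z in ((47,30),(48,26),(49,23)): print(x,z,rel(o,carr(x,0,z),rot(28,-1)))
c=read_camera('scene'); cv2.imwrite(f'pics/scene4.png',cv2.resize(c['pixels'][180:370,340:540,::-1],None,fx=3,fy=3))
E
```

```text
t 7.8 tcp [0.6627 0.2206 0.0335] q [0.212 0.456 1.923 0.072 0.278 1.462] F [-0.56  0.59  0.18] w -0.0
[[ 0.452  0.253 -0.856]
 [ 0.117 -0.968 -0.224]
 [-0.885  0.001 -0.466]]
in carrier mm [46.   0.4 33.5]
47 30 (array([0.35, 0.04, 0.07]), array([0.007, 0.003, 0.003]))
48 26 (array([0.75, 0.04, 0.17]), array([0.007, 0.003, 0.003]))
49 23 (array([1.07, 0.04, 0.22]), array([0.007, 0.003, 0.003]))
```

View pics/scene4.png

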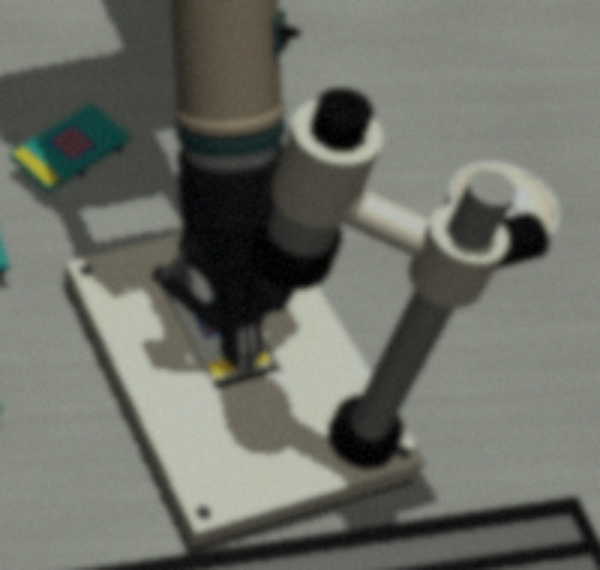

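```bash
python3 - <<'E'
from h import *
from station import robot, read_camera
o=robot.get_obs()
for x,z in ((43,35),(43,31),(44,28),(45,25),(46,23)): print(x,z,rel(o,carr(x,0,z),rot(28,-1)))
E
```

```text
43 35 (array([-0.27,  0.04,  0.19]), array([0.007, 0.003, 0.003]))
43 31 (array([0.08, 0.04, 0.38]), array([0.007, 0.003, 0.003]))
44 28 (array([0.39, 0.04, 0.43]), array([0.007, 0.003, 0.003]))
45 25 (array([0.7 , 0.04, 0.48]), array([0.007, 0.003, 0.003]))
46 23 (array([0.93, 0.04, 0.49]), array([0.007, 0.003, 0.003]))
```

>>> apply_moves(plan=[-0.3, 0, 0.2, 0, 0, 0, 255, -0.1, 0, 0.3, 0, 0, 0, 255, 0.1, 0, 0.4, 0, 0, 0, 255, 0.2, 0, 0.4, 0, 0, 0, 255, 0.3, 0, 0.4, 0, 0, 0, 255, 0.4, 0, 0.4, 0, 0, 0, 255, 0.5, 0, 0.45, 0, 0, 0, 255, 0.6, 0, 0.45, 0, 0, 0, 255, 0.7, 0, 0.5, 0, 0, 0, 255, 0.7, 0, 0.5, 0, 0, 0, 255])

```text
clock: 9.1
tool_pos: [0.6615, 0.2203, 0.0248]
orientation: [0.066, 0.849, 0.109, -0.512]
ft_force: [-0.3, -0.1, 0.6]
width: 0.001
```

```bash
python3 - <<'E'
from h import *
from station import robot, read_camera
o=robot.get_obs(); st(o)
for x,z in ((46,23),(47,20),(47,18)): print(x,z,rel(o,carr(x,0,z),rot(28,-1)))
c=read_camera('scene'); cv2.imwrite(f'pics/scene5.png',cv2.resize(c['pixels'][180:370,340:540,::-1],None,fx=3,fy=3))
E
```

```text
t 9.1 tcp [0.6615 0.2203 0.0248] q [0.211 0.468 1.934 0.078 0.256 1.456] F [-0.27 -0.13  0.62] w 0.001
[[ 0.451  0.253 -0.856]
 [ 0.117 -0.967 -0.224]
 [-0.885  0.001 -0.466]]
in carrier mm [44.8  0.4 24.8]
46 23 (array([ 0.22,  0.04, -0.03]), array([0.007, 0.004, 0.003]))
47 20 (array([0.53, 0.04, 0.03]), array([0.007, 0.004, 0.003]))
47 18 (array([0.71, 0.04, 0.12]), array([0.007, 0.004, 0.003]))
```

View pics/scene5.png

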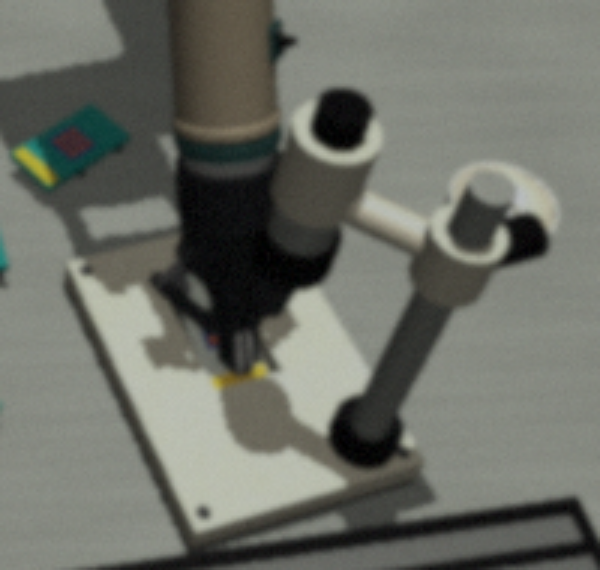

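>>> apply_moves(plan=[0.1, 0, 0, 0, 0, 0, 255, 0.2, 0, 0, 0, 0, 0, 255, 0.3, 0, 0, 0, 0, 0, 255, 0.4, 0, 0, 0, 0, 0, 255, 0.4, 0, 0, 0, 0, 0, 255, 0.4, 0, 0, 0, 0, 0, 255, 0, 0, 0, 0, 0, 0, 255, -0.5, 0, -0.1, 0, 0, 0, 255, -1.2, 0, -0.1, 0, 0, 0, 255, -2, 0, -0.1, 0, 0, 0, 255])

```text
clock: 10.4
tool_pos: [0.653, 0.2181, 0.0434]
orientation: [0.066, 0.849, 0.109, -0.512]
ft_force: [-0.1, 0.3, -0.4]
width: 0.0
```

```bash
python3 - <<'E'
from h import *
from station import robot, read_camera
o=robot.get_obs(); st(o)
for n in('scene','top'):
  c=read_camera(n); cv2.imwrite(f'pics/{n}6.png',cv2.resize(c['pixels'][180:370,340:540,::-1] if n=='scene' else c['pixels'][140:270,150:310,::-1],None,fx=3,fy=3))
E
```

```text
t 10.4 tcp [0.653  0.2181 0.0434] q [0.211 0.431 1.936 0.07  0.291 1.464] F [-0.11  0.33 -0.37] w 0.0
[[ 0.451  0.253 -0.856]
 [ 0.117 -0.967 -0.224]
 [-0.885  0.001 -0.466]]
in carrier mm [35.9  0.4 43.4]
```

View pics/scene6.png

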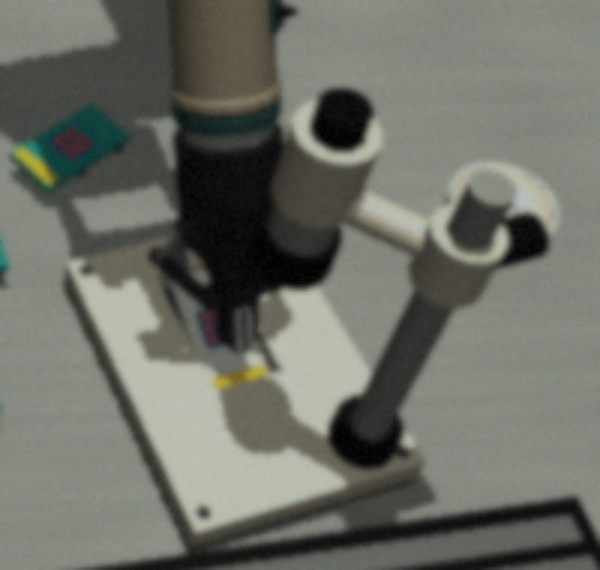

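>>> apply_moves(plan=[-2, 0, 0, 0, 0, 0, 255, -4, 0, 0, 0, 0, 0, 255, -6, 0, 0, 0, 0, 0, 255, -8, 0, 0, 0, 0, 0, 255, -11, 0, 0, 0, 0, 0, 255, -14, 0, 0, 0, 0, 0, 200, -17, 0, 0, 0, 0, 0, 100, -20, 0, 0, 0, 0, 0, 30, -20, 0, 0, 0, 0, 0, 30, -20, 0, 0, 0, 0, 0, 30])

```text
clock: 11.75
tool_pos: [0.5626, 0.1946, 0.22]
orientation: [0.066, 0.849, 0.109, -0.512]
ft_force: [-0.3, -0.4, 0.3]
width: 0.884
```

```bash
python3 - <<'E'
from h import *
from station import robot, read_camera
o=robot.get_obs(); st(o)
print(rel(o,carr(-29-20,0,130),rot(10,-1)))
for n in('scene','top'):
  c=read_camera(n); np.savez(f'pics/{n}7.npz',**c)
  cv2.imwrite(f'pics/{n}7.png',cv2.resize(c['pixels'][180:370,340:540,::-1] if n=='scene' else c['pixels'][140:270,150:310,::-1],None,fx=4,fy=4,interpolation=cv2.INTER_CUBIC)[:600])
E
```

```text
t 11.75 tcp [0.5626 0.1946 0.22  ] q [0.201 0.091 1.885 0.039 0.681 1.492] F [-0.28 -0.35  0.35] w 0.884
[[ 0.452  0.253 -0.856]
 [ 0.117 -0.968 -0.224]
 [-0.885  0.001 -0.467]]
in carrier mm [-5.74e+01 -2.00e-01  2.20e+02]
(array([ 8.35, -0.02,  3.46]), array([ 0.008, -0.311,  0.002]))
```

View pics/scene7.png

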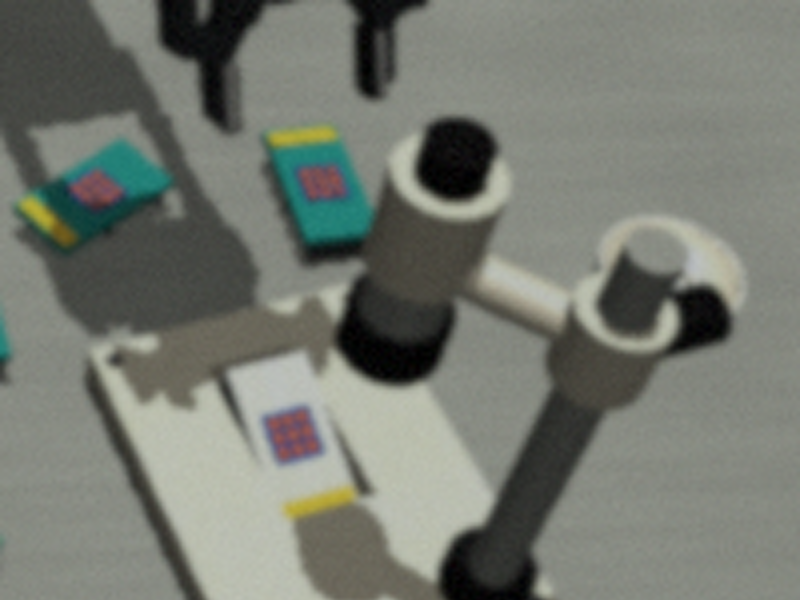

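View pics/top7.png

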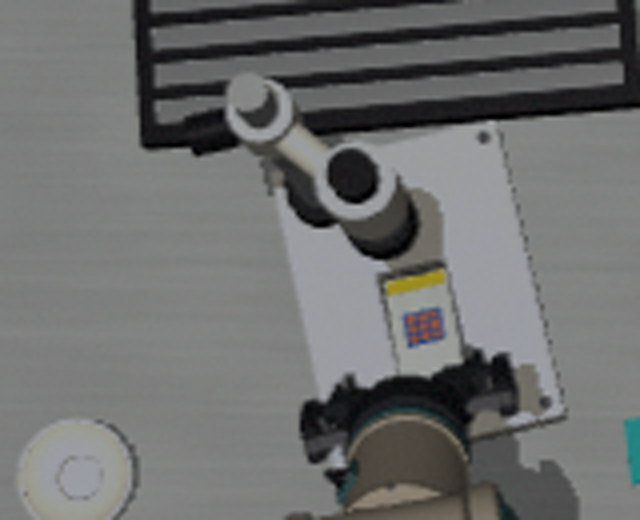

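```bash
python3 - <<'E'
from h import *
c=np.load('pics/scene7.npz')
q=np.array([(222,370),(307,350)])/4+np.array([340,180])-.375
P=ray(c,q,.0483); print(P)
d=P-CO; print(1000*d@U,1000*d@V, 'pred',proj(c,np.array([carr(-34.9,25,48.3),carr(-34.9,-25,48.3)])),q)
E
```

```text
[[0.59091542 0.17303337 0.0483    ]
 [0.57912594 0.22529332 0.0483    ]]
[-35.24925243 -33.85875951] [-28.07762512  25.47758559] pred [[415.99346701 266.83033034]
 [396.40517967 271.92540885]] [[395.125 272.125]
 [416.375 267.125]]
```

```bash
python3 - <<'E'
from h import *
from station import robot
o=robot.get_obs()
print(rel(o,carr(-40,-.5,120),rot(10,-1)),rel(o,carr(-28,-.5,90),rot(10,-1)))
E
```

```text
(array([9.56, 0.04, 3.05]), array([ 0.008, -0.309,  0.002])) (array([12.78,  0.04,  3.38]), array([ 0.008, -0.309,  0.002]))
```

>>> apply_moves(plan=[1.5, 0, 0.5, 0, -0.06, 0, 30, 3, 0, 1, 0, -0.12, 0, 30, 5, 0, 1.5, 0, -0.18, 0, 30, 7, 0, 2, 0, -0.24, 0, 30, 8.5, 0, 2.6, 0, -0.3, 0, 30, 9.6, 0, 3.0, 0.01, -0.31, 0, 30, 11.2, 0, 3.2, 0.01, -0.31, 0, 30, 12.8, 0, 3.4, 0.01, -0.31, 0, 30, 12.8, 0, 3.4, 0.01, -0.31, 0, 30, 12.8, 0, 3.4, 0.01, -0.31, 0, 30])

```text
clock: 13.1
tool_pos: [0.5918, 0.2022, 0.0912]
orientation: [0.078, 0.761, 0.095, -0.638]
ft_force: [0.7, -0.2, 1.0]
width: 0.881
```

```bash
python3 - <<'E'
from h import *
from station import robot, read_camera
o=robot.get_obs(); st(o)
for z in (50,40,36,33): print(rel(o,carr(-28,-.5,z),rot(10,-1)))
for n in('scene',):
  c=read_camera(n)
  cv2.imwrite(f'pics/{n}8.png',cv2.resize(c['pixels'][180:330,340:540,::-1] if n=='scene' else c['pixels'][140:270,150:310,::-1],None,fx=4,fy=4,interpolation=cv2.INTER_CUBIC)[:600])
E
```

```text
t 13.1 tcp [0.5918 0.2022 0.0912] q [0.213 0.375 1.748 0.011 0.842 1.532] F [ 0.67 -0.24  1.02] w 0.881
[[ 0.169  0.244 -0.955]
 [ 0.045 -0.97  -0.24 ]
 [-0.985 -0.002 -0.175]]
in carrier mm [-27.2  -0.1  91.2]
(array([4.05, 0.05, 0.8 ]), array([-0.002, -0.001,  0.002]))
(array([5.03, 0.05, 0.97]), array([-0.002, -0.001,  0.002]))
(array([5.42, 0.06, 1.04]), array([-0.002, -0.001,  0.002]))
(array([5.72, 0.06, 1.09]), array([-0.002, -0.001,  0.002]))
```

View pics/scene8.png

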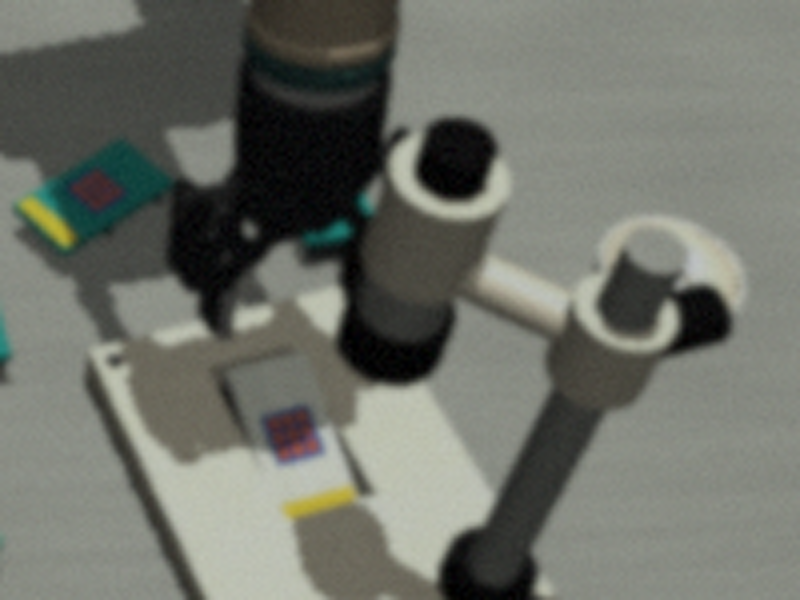

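>>> apply_moves(plan=[1, 0, 0.2, 0, 0, 0, 30, 2, 0, 0.4, 0, 0, 0, 30, 3, 0, 0.6, 0, 0, 0, 30, 4, 0, 0.8, 0, 0, 0, 30, 4.6, 0, 0.9, 0, 0, 0, 30, 5.1, 0, 1, 0, 0, 0, 30, 5.4, 0, 1, 0, 0, 0, 30, 5.7, 0.1, 1.1, 0, 0, 0, 30, 5.7, 0.1, 1.1, 0, 0, 0, 30, 5.7, 0.1, 1.1, 0, 0, 0, 30])

```text
clock: 14.4
tool_pos: [0.5913, 0.2011, 0.0331]
orientation: [0.078, 0.761, 0.095, -0.638]
ft_force: [1.6, -0.6, -0.6]
width: 0.884
```

```bash
python3 - <<'E'
from h import *
from station import robot, read_camera
o=robot.get_obs(); st(o)
for n in('scene',):
  c=read_camera(n)
  cv2.imwrite(f'pics/{n}9.png',cv2.resize(c['pixels'][180:330,340:540,::-1] if n=='scene' else c['pixels'][140:270,150:310,::-1],None,fx=4,fy=4,interpolation=cv2.INTER_CUBIC)[:600])
E
```

```text
t 14.4 tcp [0.5913 0.2011 0.0331] q [0.212 0.442 1.816 0.013 0.708 1.528] F [ 1.64 -0.59 -0.61] w 0.884
[[ 0.169  0.244 -0.955]
 [ 0.045 -0.97  -0.24 ]
 [-0.985 -0.002 -0.175]]
in carrier mm [-28.   -1.   33.1]
```

View pics/scene9.png

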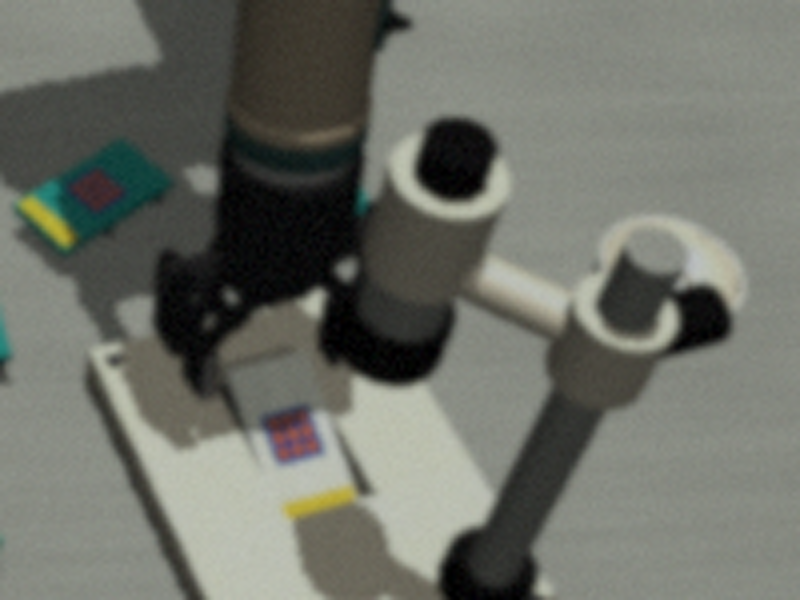

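>>> apply_moves(plan=[0, 0, 0, 0, 0, 0, 60, 0, 0, 0, 0, 0, 0, 85, 0, 0, 0, 0, 0, 0, 110, 0, 0, 0, 0, 0, 0, 150, 0, 0, 0, 0, 0, 0, 200, 0, 0, 0, 0, 0, 0, 255, 0, 0, 0, 0, 0, 0, 255, 0, 0, 0, 0, 0, 0, 255, 0, 0, 0, 0, 0, 0, 255, 0, 0, 0, 0, 0, 0, 255], force=60)

```text
clock: 15.7
tool_pos: [0.591, 0.201, 0.033]
orientation: [0.078, 0.76, 0.095, -0.638]
ft_force: [-2.9, 0.2, 5.3]
width: 0.564
```

```bash
python3 - <<'E'
from h import *
from station import robot, read_camera
o=robot.get_obs(); st(o)
print(rel(o,carr(-40,0,110),rot(10,-1)))
for n in('scene',):
  c=read_camera(n)
  cv2.imwrite(f'pics/{n}10.png',cv2.resize(c['pixels'][180:330,340:540,::-1] if n=='scene' else c['pixels'][140:270,150:310,::-1],None,fx=4,fy=4,interpolation=cv2.INTER_CUBIC)[:600])
E
```

```text
t 15.7 tcp [0.591 0.201 0.033] q [0.212 0.442 1.816 0.013 0.708 1.528] F [-2.92  0.21  5.29] w 0.564
[[ 0.168  0.244 -0.955]
 [ 0.045 -0.97  -0.24 ]
 [-0.985 -0.002 -0.174]]
in carrier mm [-28.3  -1.   33. ]
(array([-7.79, -0.11, -0.19]), array([-0.002, -0.001,  0.002]))
```

View pics/scene10.png

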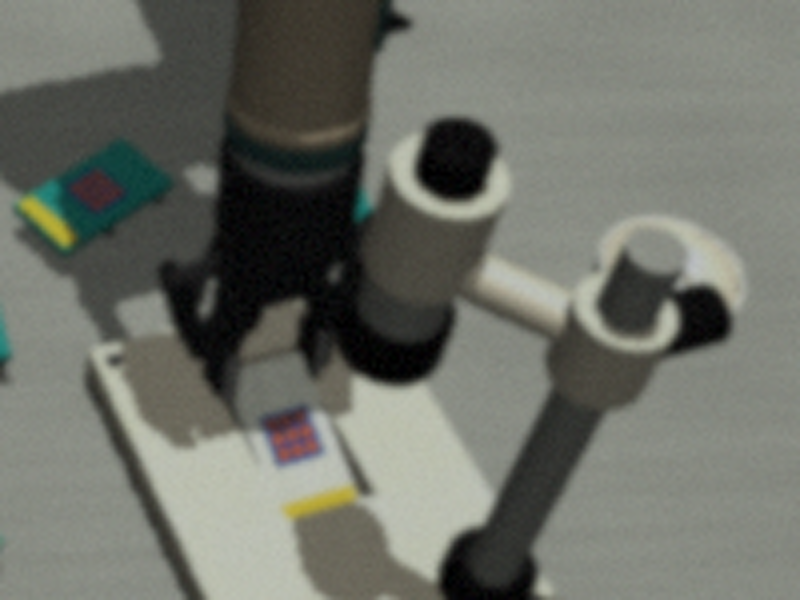

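>>> apply_moves(plan=[-0.5, 0, -0.1, 0, 0, 0, 255, -1, 0, -0.2, 0, 0, 0, 255, -1.5, 0, -0.2, 0, 0, 0, 255, -2, 0, -0.3, 0, 0, 0, 255, -2.6, 0, -0.4, 0, 0, 0, 255, -3.2, 0, -0.5, 0, 0, 0, 255, -3.8, 0, -0.6, 0, 0, 0, 255, -4.4, 0, -0.6, 0, 0, 0, 255, -5, 0, -0.7, 0, 0, 0, 255, -5.5, 0, -0.7, 0, 0, 0, 255])

```text
clock: 17.0
tool_pos: [0.5887, 0.2003, 0.0888]
orientation: [0.078, 0.761, 0.095, -0.638]
ft_force: [-0.5, 1.5, -1.5]
width: 0.557
```

```bash
python3 - <<'E'
from h import *
from station import robot, read_camera
o=robot.get_obs(); st(o)
print(rel(o,carr(-150,0,150),rot(10,-1)))
for n in('scene',):
  c=read_camera(n)
  cv2.imwrite(f'pics/{n}11.png',cv2.resize(c['pixels'][180:330,340:540,::-1] if n=='scene' else c['pixels'][140:270,150:310,::-1],None,fx=4,fy=4,interpolation=cv2.INTER_CUBIC)[:600])
E
```

```text
t 17.0 tcp [0.5887 0.2003 0.0888] q [0.211 0.373 1.759 0.011 0.833 1.529] F [-0.46  1.52 -1.54] w 0.557
[[ 0.169  0.244 -0.955]
 [ 0.045 -0.97  -0.24 ]
 [-0.985 -0.002 -0.175]]
in carrier mm [-30.7  -1.1  88.8]
(array([-8.11, -0.1 , 10.67]), array([-0.002, -0.001,  0.002]))
```

View pics/scene11.png

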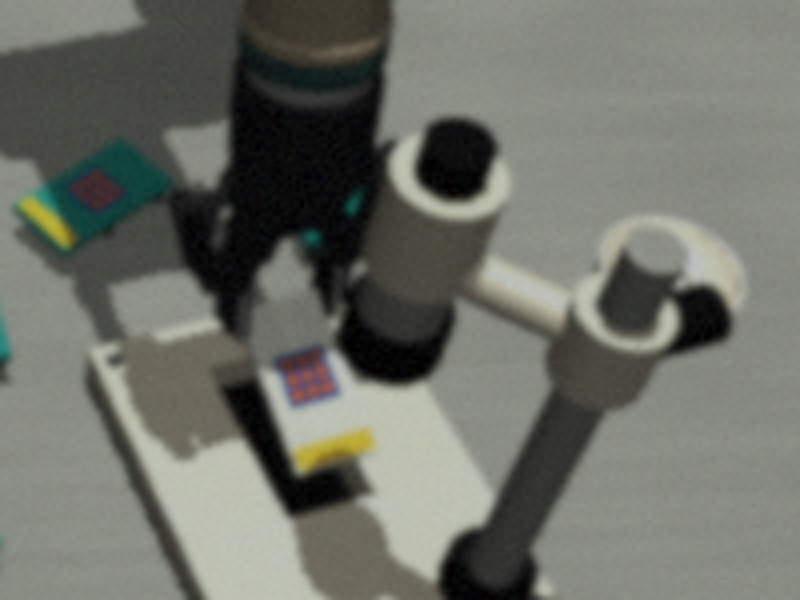

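>>> apply_moves(plan=[-0.8, 0, 1, 0, 0, 0, 255, -1.6, 0, 2.1, 0, 0, 0, 255, -2.5, 0, 3.2, 0, 0, 0, 255, -3.3, 0, 4.3, 0, 0, 0, 255, -4.1, 0, 5.4, 0, 0, 0, 255, -5, 0, 6.5, 0, 0, 0, 255, -6, 0, 7.6, 0, 0, 0, 255, -7, 0, 8.7, 0, 0, 0, 255, -8, 0, 9.8, 0, 0, 0, 255, -9, 0, 10.6, 0, 0, 0, 255])

```text
clock: 18.3
tool_pos: [0.4712, 0.1707, 0.159]
orientation: [0.078, 0.76, 0.095, -0.638]
ft_force: [0.3, 0.6, -1.1]
width: 0.557
```

```bash
cat >> h.py <<'E'
yt=np.radians(-2.6); UT=np.array([np.cos(yt),np.sin(yt),0]); TC=np.array([.598,-.204,0])
VT=np.cross(Z,UT)
def tr(x,y,z): return TC+UT*x/1000+VT*y/1000+Z*z/1000
E
python3 - <<'E'
from h import *
from station import robot, read_camera
o=robot.get_obs(); st(o)
p=tr(-36,0,170); print(p)
for s in(-1,1): print(rel(o,p,rot(32,s,UT)))
for n in('scene',):
  c=read_camera(n)
  cv2.imwrite(f'pics/{n}12.png',c['pixels'][:,:,::-1])
E
```

```text
t 18.3 tcp [0.4712 0.1707 0.159 ] q [0.201 0.133 1.904 0.012 0.93  1.519] F [ 0.32  0.57 -1.12] w 0.557
[[ 0.169  0.244 -0.955]
 [ 0.045 -0.97  -0.24 ]
 [-0.985 -0.002 -0.174]]
in carrier mm [-151.9   -1.   159. ]
[ 0.56203706 -0.20236693  0.17      ]
(array([-1.22, 38.39,  0.07]), array([0.273, 0.381, 0.107]))
(array([-1.22, 38.39,  0.07]), array([-2.814, -0.154,  0.546]))
```

View pics/scene12.png

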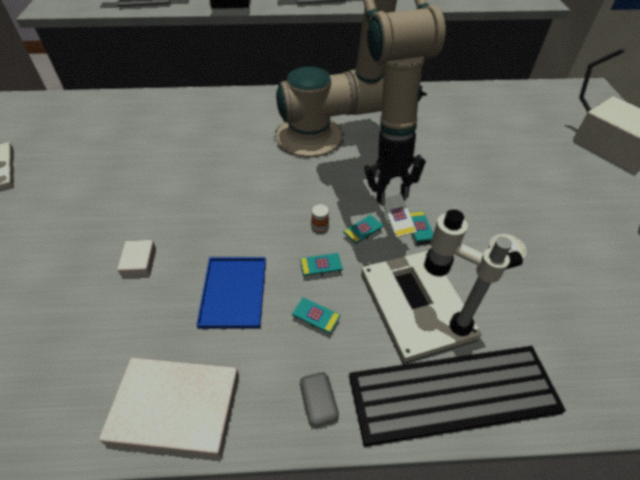

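>>> apply_moves(plan=[-1.2, 2, 0, 0.01, 0.02, 0.01, 255, -1.2, 6, 0, 0.04, 0.06, 0.02, 255, -1.2, 11, 0, 0.08, 0.11, 0.03, 255, -1.2, 16, 0, 0.12, 0.16, 0.05, 255, -1.2, 21, 0, 0.15, 0.21, 0.06, 255, -1.2, 26, 0, 0.18, 0.26, 0.07, 255, -1.2, 31, 0, 0.22, 0.31, 0.09, 255, -1.2, 35, 0, 0.25, 0.35, 0.1, 255, -1.2, 37.5, 0, 0.27, 0.37, 0.11, 255, -1.2, 38.4, 0, 0.27, 0.38, 0.11, 255])

```text
clock: 19.6
tool_pos: [0.5639, -0.2041, 0.1693]
orientation: [-0.009, 0.874, -0.021, -0.485]
ft_force: [-0.3, -0.1, -1.4]
width: 0.559
```

```bash
python3 - <<'E'
from h import *
from station import robot, read_camera
o=robot.get_obs(); st(o)
for n in('scene','top'):
  c=read_camera(n); np.savez(f'pics/{n}13.npz',**c)
  cv2.imwrite(f'pics/{n}13.png',cv2.resize(c['pixels'][180:330,150:350,::-1] if n=='scene' else c['pixels'][170:320,330:490,::-1],None,fx=4,fy=4,interpolation=cv2.INTER_CUBIC)[:600])
E
```

```text
t 19.6 tcp [ 0.5639 -0.2041  0.1693] q [-0.648  0.149  2.001  0.565  0.589  0.556] F [-0.26 -0.06 -1.4 ] w 0.559
[[ 0.529 -0.046 -0.847]
 [-0.028 -0.999  0.036]
 [-0.848  0.004 -0.53 ]]
in carrier mm [-154.  -387.1  169.3]
```

View pics/scene13.png

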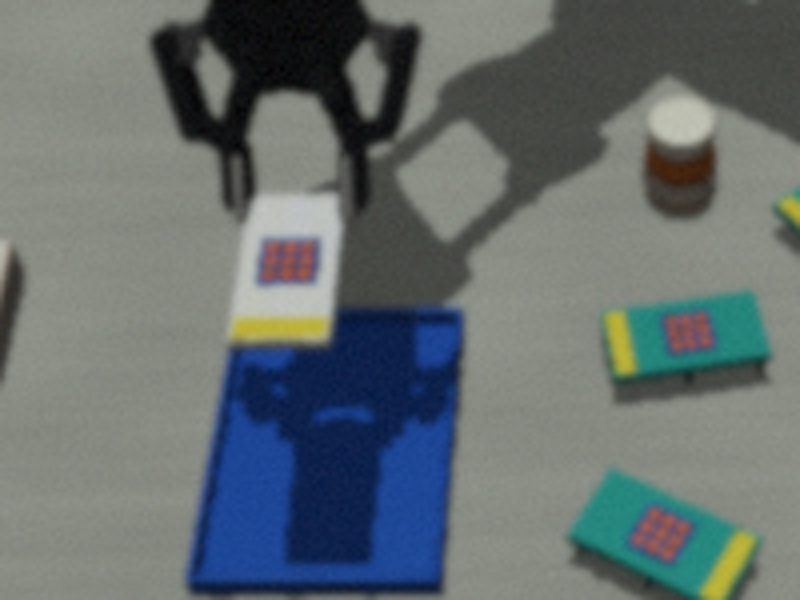

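View pics/top13.png

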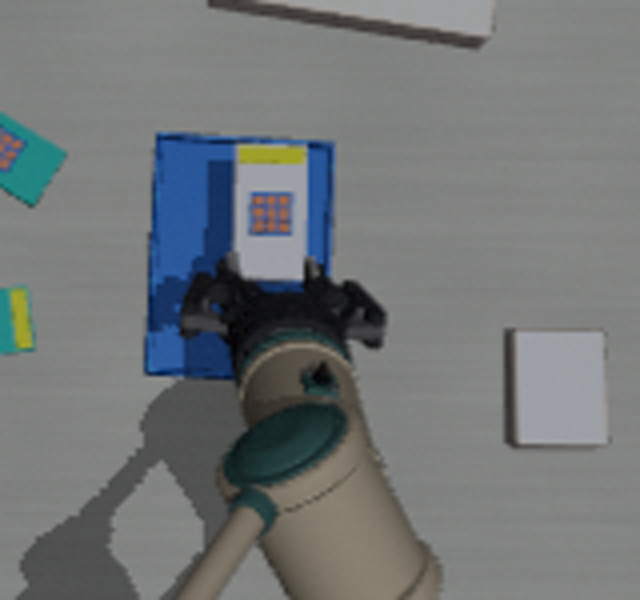

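```bash
cat >> h.py <<'E'
def cent(c,box):
    hsv=cv2.cvtColor(c['pixels'],cv2.COLOR_RGB2HSV); H,S,V_=[hsv[...,i].astype(int) for i in range(3)]
    x0,y0,x1,y1=box; m0=np.zeros((480,640),bool); m0[y0:y1,x0:x1]=1; out=[]
    W=~((H>100)&(H<125)&(S>170))
    for m in ((H>20)&(H<38)&(S>100),(S>50)&((H>125)|(H<18))):
        m=(m&m0).astype(np.uint8); m=cv2.morphologyEx(m,cv2.MORPH_CLOSE,np.ones((3,3))); k,l,s,ce=cv2.connectedComponentsWithStats(m); i=1+s[1:,4].argmax(); out.append((ce[i],s[i,4]))
    return out
def tri(c1,p1,c2,p2):
    A=[];b=[]
    for c,p in((c1,p1),(c2,p2)):
        d=c['R'].T@np.array([(p[0]-c['cx'])/F(c),(p[1]-c['cy'])/F(c),1]); d/=np.linalg.norm(d); M=np.eye(3)-np.outer(d,d); A.append(M); b.append(M@(-c['R'].T@c['t']))
    x=np.linalg.lstsq(np.vstack(A),np.hstack(b),rcond=None)[0]; return x,np.linalg.norm(np.vstack(A)@x-np.hstack(b))
E
python3 - <<'E'
from h import *
a=np.load('pics/scene13.npz');b=np.load('pics/top13.npz')
ca=cent(a,(200,220,240,275)); cb=cent(b,(385,200,410,245)); print(ca,cb)
P=[tri(a,ca[i][0],b,cb[i][0]) for i in(0,1)]; print(P)
d=P[0][0]-P[1][0]; print(np.linalg.norm(d),'pitch',np.degrees(np.arctan2(d[2],np.hypot(*d[:2]))),'yaw',np.degrees(np.arctan2(d[1],d[0])))
# plate corners 4x zoom pixels: unmarked end midpoint, yellow end midpoint
z=lambda p,o:np.array(p)/4+np.array(o)-.375
A=[z((250+344,192+196),(300,360)),0]
y_s=(z((228,340),(150,180))+z((332,345),(150,180)))/2; e_s=(z((257,192),(150,180))+z((344,196),(150,180)))/2
y_t=(z((237,145),(330,170))+z((307,147),(330,170)))/2; e_t=(z((235,277),(330,170))+z((307,279),(330,170)))/2
p=tri(a,y_s,b,y_t);q=tri(a,e_s,b,e_t); d=p[0]-q[0]; print(p,q,np.linalg.norm(d),np.degrees(np.arcsin(d[2]/np.linalg.norm(d))),np.degrees(np.arctan2(d[1],d[0])))
E
```

```text
[(array([219.01020408, 261.65306122]), np.int32(98)), (array([221.79487179, 245.09401709]), np.int32(117))] [(array([397.5, 208.5]), np.int32(64)), (array([397.20779221, 222.87012987]), np.int32(77))]
[(array([ 0.64076256, -0.20692183,  0.17904065]), np.float64(0.0006571487408617262)), (array([ 0.59934663, -0.20520476,  0.18025903]), np.float64(2.3615843867157308e-05))]
0.0414694125446542 pitch -1.68359346416425 yaw -2.37407882597255
(array([ 0.64796639, -0.20654848,  0.17673342]), np.float64(0.0008758450058218464)) (array([ 0.55311307, -0.2041257 ,  0.18038212]), np.float64(0.00179257471262849)) 0.09495438834187224 -2.2021832784201067 -1.4631545701026394
```

```bash
python3 - <<'E'
from h import *
from station import robot
o=robot.get_obs()
for z in (60,26): print(z,rel(o,tr(-36,0,z),rot(33.5,-1,UT)))
E
```

```text
60 (array([ 9.17, -0.15,  5.94]), array([ 0.002,  0.026, -0.003]))
26 (array([12.05, -0.17,  7.74]), array([ 0.002,  0.026, -0.003]))
```

>>> apply_moves(plan=[1.5, 0, 1, 0, 0, 0, 255, 3, -0.1, 2, 0, 0.01, 0, 255, 4.5, -0.1, 3, 0, 0.02, 0, 255, 6, -0.1, 4, 0, 0.03, 0, 255, 7.5, -0.1, 5, 0, 0.03, 0, 255, 9.2, -0.1, 5.9, 0, 0.03, 0, 255, 10.2, -0.2, 6.6, 0, 0.03, 0, 255, 11, -0.2, 7.1, 0, 0.03, 0, 255, 11.6, -0.2, 7.5, 0, 0.03, 0, 255, 12, -0.2, 7.7, 0, 0.03, 0, 255])

```text
clock: 20.95
tool_pos: [0.5622, -0.2001, 0.0266]
orientation: [-0.008, 0.881, -0.02, -0.472]
ft_force: [0.4, 0.3, -0.6]
width: 0.561
```

```bash
python3 - <<'E'
from h import *
from station import robot, read_camera
o=robot.get_obs(); st(o)
for z in (22,20,19,18,17,16): print(z,rel(o,tr(-36,0,z),rot(33.5,-1,UT)))
for n in('scene','top'):
  c=read_camera(n); np.savez(f'pics/{n}14.npz',**c)
  cv2.imwrite(f'pics/{n}14.png',cv2.resize(c['pixels'][220:350,150:350,::-1] if n=='scene' else c['pixels'][170:320,330:490,::-1],None,fx=4,fy=4,interpolation=cv2.INTER_CUBIC)[:600])
E
```

```text
t 20.95 tcp [ 0.5622 -0.2001  0.0266] q [-0.657  0.382  2.214  1.437  0.325 -0.391] F [ 0.38  0.35 -0.62] w 0.561
[[ 0.554 -0.043 -0.831]
 [-0.027 -0.999  0.033]
 [-0.832  0.004 -0.555]]
in carrier mm [-154.7 -382.8   26.6]
22 (array([0.38, 0.22, 0.26]), array([ 0.004, -0.003, -0.002]))
20 (array([0.54, 0.22, 0.37]), array([ 0.004, -0.003, -0.002]))
19 (array([0.63, 0.22, 0.42]), array([ 0.004, -0.003, -0.002]))
18 (array([0.71, 0.22, 0.48]), array([ 0.004, -0.003, -0.002]))
17 (array([0.79, 0.22, 0.53]), array([ 0.004, -0.003, -0.002]))
16 (array([0.88, 0.22, 0.59]), array([ 0.004, -0.003, -0.002]))
```

View pics/scene14.png

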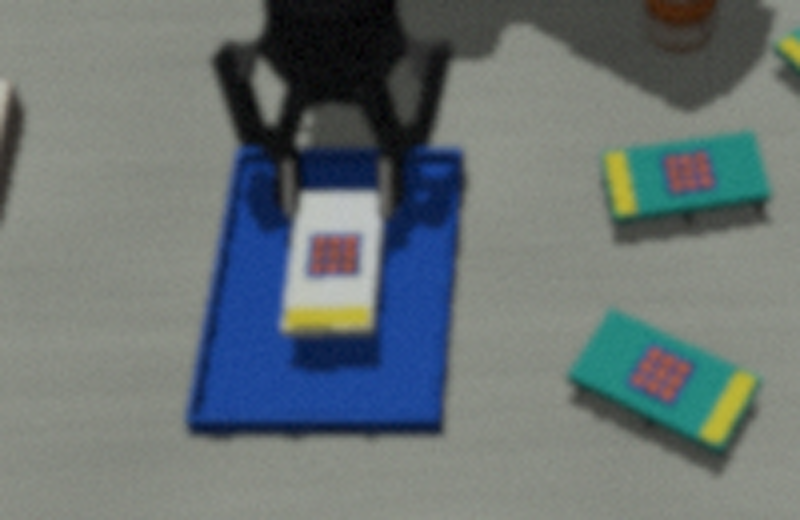

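View pics/top14.png

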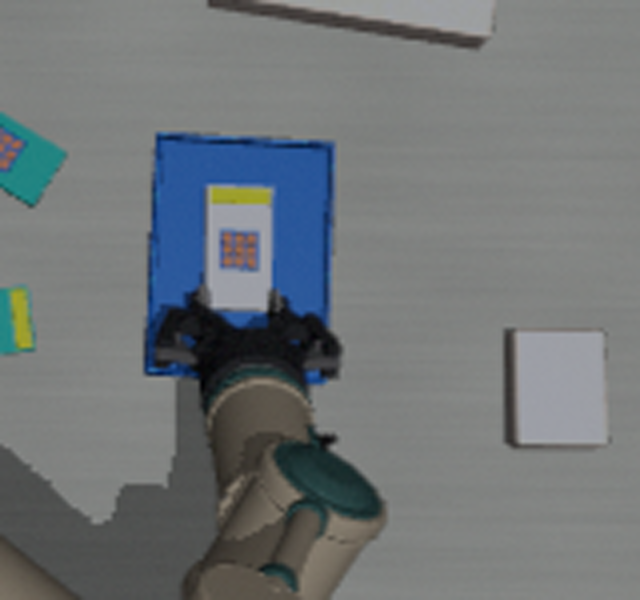

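```bash
python3 - <<'E'
from h import *
a=np.load('pics/scene14.npz');b=np.load('pics/top14.npz')
ca=cent(a,(215,265,250,305)); cb=cent(b,(378,212,402,242)); print(ca,cb)
P=[tri(a,ca[i][0],b,cb[i][0]) for i in(0,1)]; print(P)
d=P[0][0]-P[1][0]; print(np.linalg.norm(d),'pitch',np.degrees(np.arctan2(d[2],np.hypot(*d[:2]))),'yaw',np.degrees(np.arctan2(d[1],d[0])))
for c,box in((a,(223,265,246,305)),(b,(378,212,402,242))):
    X=cloud(c); x0,y0,x1,y1=box; g=c['pixels'][y0:y1,x0:x1].astype(int); X=X[y0:y1,x0:x1]
    m=(X[...,2]>.02)&(X[...,2]<.06)&(g.min(-1)>90); Q=X[m]
    if len(Q)>20:
        A=np.c_[Q-Q.mean(0)][:, :2]; A=np.c_[A,np.ones(len(A))]; k=np.linalg.lstsq(A,Q[:,2],rcond=None)[0]; print(len(Q),'slope x deg',np.degrees(k[0]),'y',np.degrees(k[1]),'z',k[2], Q.mean(0))
E
```

```text
[(array([231.24731183, 298.97849462]), np.int32(93)), (array([233.03960396, 283.1980198 ]), np.int32(101))] [(array([389.5, 218.5]), np.int32(56)), (array([389.40677966, 232.05084746]), np.int32(59))]
[(array([ 0.63882764, -0.20205778,  0.03856692]), np.float64(0.0009193516421373822)), (array([ 0.59652426, -0.20125886,  0.03865658]), np.float64(0.00043899986501208055))]
0.04231101473251755 pitch -0.121410097831085 yaw -1.0819355228784489
592 slope x deg 0.8898983529676326 y -0.6626564195849094 z 0.03818924128916926 [ 0.59501514 -0.20013705  0.03818924]
317 slope x deg 1.8446926023322514 y 0.14021044972937097 z 0.03983203144363799 [ 0.60229979 -0.20077352  0.03983203]
```

>>> apply_moves(plan=[0.1, 0, 0.1, 0, 0, 0, 255, 0.2, 0, 0.1, 0, 0, 0, 255, 0.3, 0, 0.2, 0, 0, 0, 255, 0.4, 0, 0.3, 0, 0, 0, 255, 0.5, 0, 0.3, 0, 0, 0, 255, 0.6, 0, 0.4, 0, 0, 0, 255, 0.65, 0, 0.45, 0, 0, 0, 255, 0.7, 0, 0.5, 0, 0, 0, 255, 0.7, 0, 0.5, 0, 0, 0, 255, 0.7, 0, 0.5, 0, 0, 0, 255])

```text
clock: 22.3
tool_pos: [0.562, -0.2006, 0.0185]
orientation: [-0.009, 0.882, -0.02, -0.471]
ft_force: [-0.7, 0.2, 1.2]
width: 0.564
```

```bash
python3 - <<'E'
from h import *
from station import robot, read_camera
o=robot.get_obs(); st(o); print(o['torque'])
E
```

```text
t 22.3 tcp [ 0.562  -0.2006  0.0185] q [-0.659  0.399  2.223  1.515  0.324 -0.474] F [-0.72  0.24  1.23] w 0.564
[[ 0.555 -0.043 -0.831]
 [-0.027 -0.999  0.034]
 [-0.832  0.004 -0.555]]
in carrier mm [-155.  -383.1   18.5]
[0.06875658 0.30545775 0.00649425]
```

>>> apply_moves(plan=[0.03, 0, 0.02, 0, 0, 0, 255, 0.06, 0, 0.04, 0, 0, 0, 255, 0.09, 0, 0.06, 0, 0, 0, 255, 0.09, 0, 0.06, 0, 0, 0, 255, 0.09, 0, 0.06, 0, 0, 0, 255, 0.09, 0, 0.06, 0, 0, 0, 255, 0.09, 0, 0.06, 0, 0, 0, 255, 0.09, 0, 0.06, 0, 0, 0, 255, 0.09, 0, 0.06, 0, 0, 0, 255, 0.09, 0, 0.06, 0, 0, 0, 255])

```text
clock: 23.55
tool_pos: [0.5624, -0.2006, 0.0182]
orientation: [-0.009, 0.882, -0.02, -0.471]
ft_force: [-4.2, 0.9, 9.0]
width: 0.559
```

```bash
python3 - <<'E'
from h import *
from station import robot, read_camera
o=robot.get_obs(); st(o); print(o['torque'])
c=read_camera('scene'); cv2.imwrite('pics/s15.png',cv2.resize(c['pixels'][220:350,150:350,::-1],None,fx=4,fy=4,interpolation=cv2.INTER_CUBIC))
E
```

```text
t 23.55 tcp [ 0.5624 -0.2006  0.0182] q [-0.659  0.4    2.224  1.526  0.325 -0.485] F [-4.21  0.91  9.04] w 0.559
[[ 0.556 -0.043 -0.83 ]
 [-0.027 -0.999  0.034]
 [-0.831  0.004 -0.557]]
in carrier mm [-154.6 -383.3   18.2]
[0.23863068 0.03068455 0.12300391]
```

View pics/s15.png

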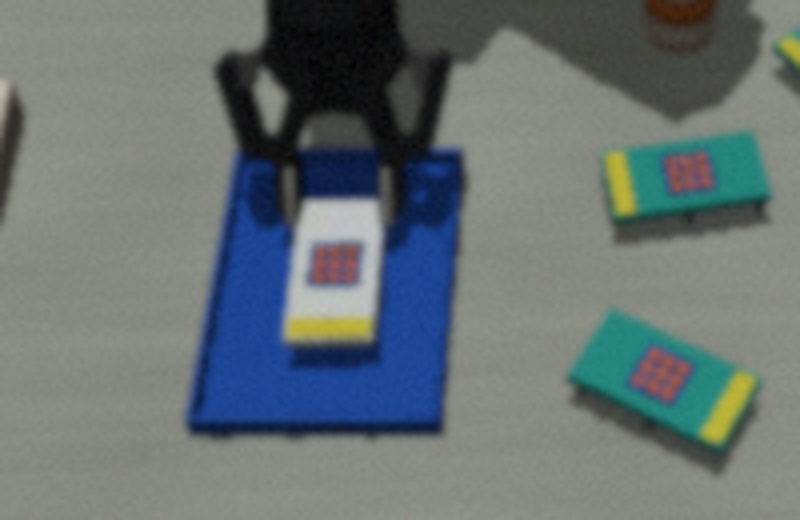

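>>> apply_moves(plan=[-0.04, 0, -0.03, 0, 0, 0, 255, -0.04, 0, -0.03, 0, 0, 0, 255, -0.04, 0, -0.03, 0, 0, 0, 105, -0.04, 0, -0.03, 0, 0, 0, 98, -0.04, 0, -0.03, 0, 0, 0, 90, -0.04, 0, -0.03, 0, 0, 0, 80, -0.04, 0, -0.03, 0, 0, 0, 70, -0.04, 0, -0.03, 0, 0, 0, 60, -0.04, 0, -0.03, 0, 0, 0, 55, -0.04, 0, -0.03, 0, 0, 0, 55], force=20)

```text
clock: 24.85
tool_pos: [0.5618, -0.2005, 0.0176]
orientation: [-0.009, 0.882, -0.02, -0.472]
ft_force: [0.6, 0.4, 0.4]
width: 0.783
```

```bash
python3 - <<'E'
from h import *
from station import robot, read_camera
o=robot.get_obs(); st(o); print(o['torque'])
c=read_camera('scene'); cv2.imwrite('pics/s16.png',cv2.resize(c['pixels'][220:350,150:350,::-1],None,fx=4,fy=4,interpolation=cv2.INTER_CUBIC))
c=read_camera('top'); cv2.imwrite('pics/t16.png',cv2.resize(c['pixels'][170:320,330:490,::-1],None,fx=4,fy=4,interpolation=cv2.INTER_CUBIC))
E
```

```text
t 24.85 tcp [ 0.5618 -0.2005  0.0176] q [-0.659  0.4    2.224  1.521  0.324 -0.48 ] F [0.56 0.44 0.45] w 0.783
[[ 0.554 -0.043 -0.831]
 [-0.027 -0.999  0.034]
 [-0.832  0.004 -0.555]]
in carrier mm [-155.1 -383.1   17.6]
[0.03992549 0.27438729 0.01150756]
```

View pics/s16.png

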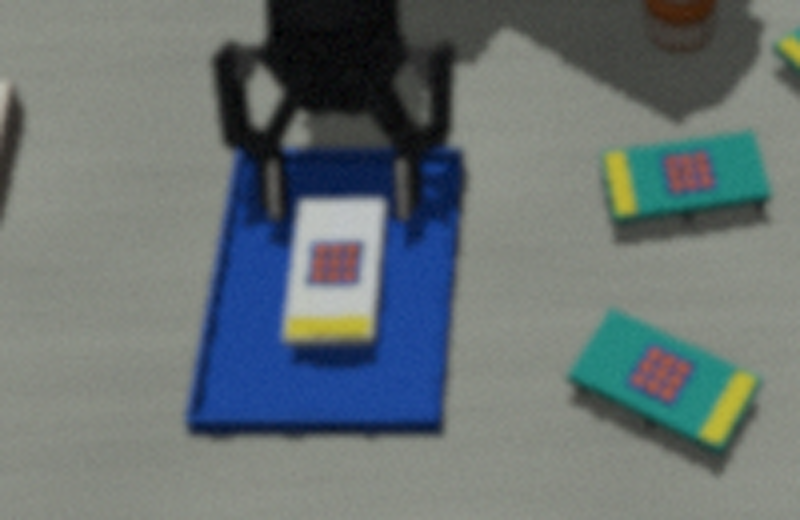

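View pics/t16.png

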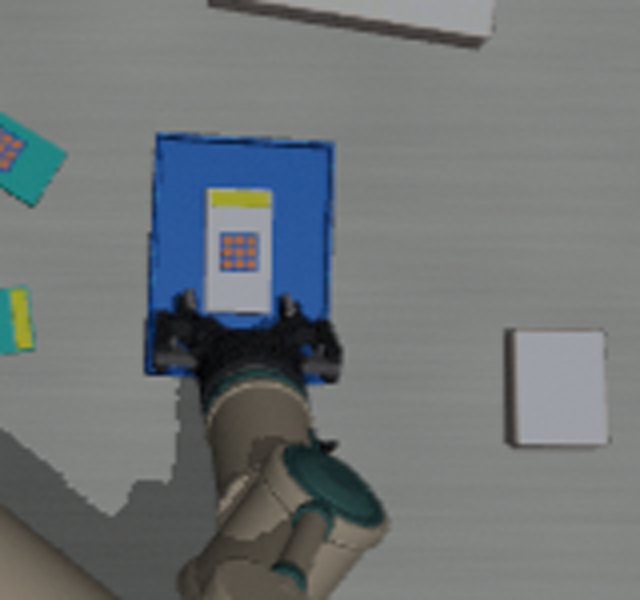

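Released, clear on both sides and standing in the tray. I'll retreat along the tool axis.

>>> apply_moves(plan=[-1, 0, 0, 0, 0, 0, 55, -2, 0, 0, 0, 0, 0, 55, -3.5, 0, 0, 0, 0, 0, 55, -5, 0, 0, 0, 0, 0, 55, -7, 0, 0, 0, 0, 0, 55, -9, 0, 0, 0, 0, 0, 55, -12, 0, 0, 0, 0, 0, 55, -15, 0, 0, 0, 0, 0, 55, -18, 0, 0, 0, 0, 0, 55, -20, 0, 0, 0, 0, 0, 55])

```text
clock: 26.2
tool_pos: [0.4503, -0.1949, 0.1851]
orientation: [-0.008, 0.882, -0.02, -0.471]
ft_force: [-0.2, 0.1, 0.3]
width: 0.784
```

```bash
python3 - <<'E'
from h import *
from station import robot, read_camera
o=robot.get_obs(); st(o)
a=read_camera('scene'); b=read_camera('top')
cv2.imwrite('pics/s17.png',a['pixels'][:,:,::-1]); cv2.imwrite('pics/t17.png',b['pixels'][:,:,::-1])
ca=cent(a,(215,265,250,310)); cb=cent(b,(378,212,402,245))
P=[tri(a,ca[i][0],b,cb[i][0]) for i in(0,1)]; print(ca,cb,P)
d=P[0][0]-P[1][0]; print(np.linalg.norm(d),'pitch',np.degrees(np.arctan2(d[2],np.hypot(*d[:2]))))
for c,box in((a,(215,265,250,310)),(b,(378,212,402,250))):
    X=cloud(c); x0,y0,x1,y1=box; g=c['pixels'][y0:y1,x0:x1].astype(int); X=X[y0:y1,x0:x1]
    m=(X[...,2]>.015)&(X[...,2]<.06)&(g.min(-1)>90); Q=X[m]
    if len(Q)>20:
        A=np.c_[(Q-Q.mean(0))[:, :2],np.ones(len(Q))]; k=np.linalg.lstsq(A,Q[:,2],rcond=None)[0]; print(len(Q),'slope deg',np.degrees(k[:2]),'z',k[2])
E
```

```text
t 26.2 tcp [ 0.4503 -0.1949  0.1851] q [-0.866 -0.033  2.173  0.685  0.694  0.278] F [-0.19  0.08  0.3 ] w 0.784
[[ 0.555 -0.043 -0.831]
 [-0.028 -0.999  0.034]
 [-0.832  0.005 -0.555]]
in carrier mm [-261.9 -350.3  185.1]
[(array([232.01219512, 301.32926829]), np.int32(82)), (array([233.62135922, 285.2815534 ]), np.int32(103))] [(array([390.        , 219.28571429]), np.int32(49)), (array([389.11764706, 232.66176471]), np.int32(68))] [(array([ 0.63827668, -0.20339046,  0.02794725]), np.float64(0.0012384612393629526)), (array([ 0.59610127, -0.20133619,  0.02956243]), np.float64(0.000213271947761337))]
0.04225628948139869 pitch -2.1905643384645876
621 slope deg [-0.00289186 -0.42549026] z 0.02892372677833864
411 slope deg [-0.13245506 -0.57610129] z 0.030928768425118255
```

View pics/s17.png

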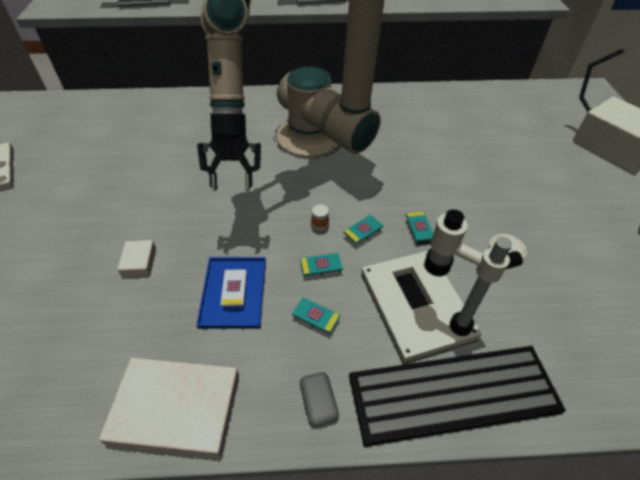

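View pics/t17.png

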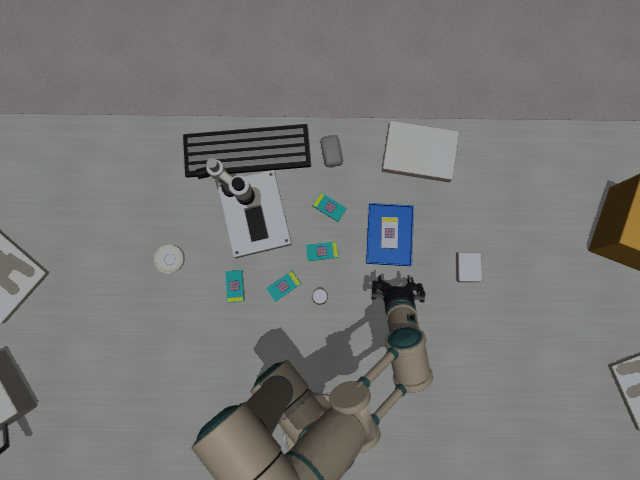

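The carrier stands level in the tray: depth slope is 0 to 0.6 deg and its top is at 29–31 mm, against 29 expected. The bystanders are where they were and the robot is clear.

```bash
python3 -c "
from station import order
print(order.close_job())"
```

```text
the job is handed in; nothing more can be done
None
```

The carrier is now in the blue tray and the job is handed in at about 26 s of the 72 s allowed. I pressed the yellow end down with shut fingers under the lens, and the carrier rocked and stayed up. I then gripped it by the raised end across its width, lifted it out, set it down in the middle of the tray and let go.

**Last checks, before handing in:**
- **Position:** in both camera views the carrier is wholly inside the rim, sample side up.
- **Level:** the depth readings give a tilt of 0 to 0.6 deg and a top height of 29–31 mm, against 29 mm expected. Triangulating the yellow strip and sample gave −2.2 deg instead. That method was off by about as much while the carrier was held, so I put the difference down to coarse pixels.
- **Surroundings:** the jar, slide box and dish look unmoved, judged by eye in the pictures. I saw no contact with the lens, and the gripper was clear at about zero force.

**Near misses:**
- **Joint 5:** during the first approach at 40 deg lean, joint 5 read 0.107 rad against its 0.11 limit. I backed off and did the press at 28 deg, slightly under the suggested 30–45 deg.
- **Set-down force:** pressing the carrier onto the tray floor read about 9 N, the highest force I read at the end of any move; I relieved it before letting go.

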